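# Rack the reagent bottles in order of height

## Task

Stand the four amber screw-cap bottles on the rack in order of height, one upright in the middle of each round pad: the tallest on the pad next to the upright post, then ever shorter along the row, the shortest on the pad farthest from the post. Do not knock any bottle over, leave the white lid where it lies, and let go of everything.

Things in the scene. Friction and masses are not known exactly. Their poses are not given: they have to be found in the camera images.
- bottle_a: The tallest and widest of four round, upright amber glass reagent bottles with a black screw cap and a blank white label: 136 mm tall, straight body 60 mm across, about 250 g. The top 16 mm is the cap, a 28 mm cylinder fixed to the bottle, good to grip. Origin at the centre of the underside, z up.
- bottle_b: The second tallest of four round, upright amber glass reagent bottles with a black screw cap and a blank white label: 112 mm tall, straight body 52 mm across, about 160 g. The top 16 mm is the cap, a 24.8 mm cylinder fixed to the bottle, good to grip. Origin at the centre of the underside, z up.
- bottle_c: The third tallest of four round, upright amber glass reagent bottles with a black screw cap and a blank white label: 90 mm tall, straight body 44 mm across, about 100 g. The top 16 mm is the cap, a 21.6 mm cylinder fixed to the bottle, good to grip. Origin at the centre of the underside, z up.
- bottle_d: The smallest of four round, upright amber glass reagent bottles with a black screw cap and a blank white label: 70 mm tall, straight body 36 mm across, about 60 g. The top 16 mm is the cap, a 18.4 mm cylinder fixed to the bottle, good to grip. Origin at the centre of the underside, z up.
- pad_0: Pad at the right-hand end of the row (lowest y), as the robot sees it: grey disc with dark rubber rim, 62 mm across, on a fixed white board (76 x 396 mm, 10 mm thick, 14 mm high lips along the long sides). The four pads lie in a straight row, 85 mm apart, left to right before the robot within 3 degrees. Origin: disc's centre on the board's top; its upper face is 2 mm higher, at about z = 12 mm.
- pad_1: Pad at the second place from the right, as the robot sees it: grey disc with dark rubber rim, 62 mm across, on a fixed white board (76 x 396 mm, 10 mm thick, 14 mm high lips along the long sides). The four pads lie in a straight row, 85 mm apart, left to right before the robot within 3 degrees. Origin: disc's centre on the board's top; its upper face is 2 mm higher, at about z = 12 mm.
- pad_2: Pad at the third place from the right, as the robot sees it: grey disc with dark rubber rim, 62 mm across, on a fixed white board (76 x 396 mm, 10 mm thick, 14 mm high lips along the long sides). The four pads lie in a straight row, 85 mm apart, left to right before the robot within 3 degrees. Origin: disc's centre on the board's top; its upper face is 2 mm higher, at about z = 12 mm.
- pad_3: Pad at the left-hand end of the row (highest y), as the robot sees it: grey disc with dark rubber rim, 62 mm across, on a fixed white board (76 x 396 mm, 10 mm thick, 14 mm high lips along the long sides). The four pads lie in a straight row, 85 mm apart, left to right before the robot within 3 degrees. Origin: disc's centre on the board's top; its upper face is 2 mm higher, at about z = 12 mm.
- index_post: A thin upright steel post (10 mm, foot 20 mm across) with a black ball on top, 67 mm tall, fixed on the board at one end of the row, 58 mm beyond the centre of the end pad. It may be at either end; the other end carries only a flat 5 mm high stub. Origin at the centre of its foot, z up.
- white_lid: A loose white jar lid, 95 mm across and 19 mm high, lying near the bottles; a bystander. Origin at the centre of its underside, z up.
Not all that is in view belongs to the job. What is shaped like the bottle_d but yellow is not meant.

How it is judged (in metres and radians):
At the end, for the whole second after the job is handed in: All four bottles stand upright (within 0.1 rad), at rest and released on the pads, each centred within 12 mm of its own pad's centre, in falling order of height from the post's end of the row to the other end (((horizontal distance between index_post and pad_0 below 0.1 m and horizontal distance between bottle_a and pad_0 below 0.012 m and z of bottle_a in the frame of pad_0 between -0.002 and 0.007 m and horizontal distance between bottle_b and pad_1 below 0.012 m and z of bottle_b in the frame of pad_1 between -0.002 and 0.007 m and horizontal distance between bottle_c and pad_2 below 0.012 m and z of bottle_c in the frame of pad_2 between -0.002 and 0.007 m and horizontal distance between bottle_d and pad_3 below 0.012 m and z of bottle_d in the frame of pad_3 between -0.002 and 0.007 m) or (horizontal distance between index_post and pad_3 below 0.1 m and horizontal distance between bottle_a and pad_3 below 0.012 m and z of bottle_a in the frame of pad_3 between -0.002 and 0.007 m and horizontal distance between bottle_b and pad_2 below 0.012 m and z of bottle_b in the frame of pad_2 between -0.002 and 0.007 m and horizontal distance between bottle_c and pad_1 below 0.012 m and z of bottle_c in the frame of pad_1 between -0.002 and 0.007 m and horizontal distance between bottle_d and pad_0 below 0.012 m and z of bottle_d in the frame of pad_0 between -0.002 and 0.007 m)) and angle between each of bottle_a, bottle_b, bottle_c, bottle_d's own z axis and vertical below 0.1 rad and linear speed of each of bottle_a, bottle_b, bottle_c, bottle_d below 0.02 m/s); the robot touches nothing.
It fails at once if a bottle is knocked over (angle between any of bottle_a, bottle_b, bottle_c, bottle_d's own z axis and vertical above 0.8 rad).
It fails at once if the white lid is shifted by more than 30 mm (distance of white_lid from where it was at the start of the episode above 0.03 m).
It also fails if it takes over 99 s, if anything falls off the work surface, if the arm or the gripper's body presses on something with over 40 N, if the wrist force passes 120 N, or if a joint passes its speed limit or range.

## Robot

A 6-joint arm with a two-finger parallel gripper is mounted at the origin on a cart in front of the work surface, level with it; the furniture and walls round the work are solid. World frame = base frame: x ahead of the robot, y to its left, z up, the work surface at z = 0. Lengths are in mm, angles in rad, forces in N, time in s.
With the tool pointing down it reaches from about 275 to 1000 mm from the base axis. Payload 8.4 kg.
Tool frame: the origin (TCP) lies midway between the tips of the shut fingers; the grasp point (between the pads) lies r.grasp_offset behind it (r.grasp_offset is the distance from the TCP to the grasp point, in mm); z points along the fingers, y is the direction in which the jaws open and shut (so a half turn about z gives the same grasp; the last joint's range is limited). The gripper opens to 85 mm and grips with 20 to 120 N. Pads are 22 mm wide; open, the fingers measure 114 mm over their backs; the gripper's body (76 mm by 85 mm) begins 54 mm behind the grasp point. The pads swing forward as they close: fully open they stand 13 mm farther back than shut.
Start: joints at [1.125, 0.353, 1.633, -0, 1.155, -0.002], TCP at [268.358, 564.457, 231.281] pointing down, gripper open.
Joint ranges: [-2.63, 2.63], [-0.92, 2.1], [0.06, 2.66], [-1.3, 4.44], [0, 2.69], [-3.02, 3.02]. Speed limits (rad/s): [2.22, 2.22, 2.79, 3.14, 3.14, 3.14].

## Interface

Orientations are given as [roll, pitch, yaw] about the fixed x, y, z axes, in that order (R = Rz(yaw) Ry(pitch) Rx(roll)).
In Python, from rig import r gives the robot as it stands.
- The arm moves only by the tool jog_arm, never from a script. Its argument "series" is a list that holds one entry, the list of rows, each a list of 7 numbers: the shift along the tool's x, y, z in cm, then the turn, a rotation vector about the tool's x, y, z in degrees, then the finger opening in cm, from 0 to 8.54. A call has 1 to 5 rows; each row is the pose to reach, as a shift and turn from the pose commanded when the call began, along the tool's axes at that moment; what a row does not reach only later rows make up. A row lasts 1/8 s, in which the tool goes at most 62.5 mm and 10.7 degrees, less where a joint would pass 70% of its speed; a pose out of reach is approached as far as the arm can. A call with a gripper value outside its range is refused whole. The fingers move at their own pace and stop on an object; "newtons" is the grip in N (left out, the last holds). Time passes only in rows, so rows that repeat a pose let the fingers close. It gives the time, the measured TCP pose, the force and the opening at its end, in the units of the state.
- r.sense(): the state, without advancing time (a new reading comes with each control period).
- r.grab_frame(name): name is "scene" or "top" or "wrist"; returns the picture (384x512x3 uint8, red, green, blue); there is no depth.
- r.calibration(name): a dict with "mtx" (3x3 intrinsics, pixels), "origin" and "attitude" of the camera in the world; the wrist camera has in their place "T_tool_cam" (4x4, takes a point from camera to tool coordinates, whose origin is the TCP and whose axes are the flange's). Camera axes: x right, y down, z forward; pixel columns grow to the right and rows downward; lengths in mm; the calibration is good to about 2 mm. A picture is of the moment at which its call begins: read the wrist's pose just before it. calibration takes no time and is no camera call.
- r.sign_off(): hands the job in, once; it reports no verdict.
The state is a dict: "clock": time; "qpos": joint angles; "qvel": joint speeds; "joint_efforts": joint torques, N m; "eef_pos": TCP position; "tcp_rot": TCP orientation; "contact_force": force on the tool from outside, world axes, zero at the start; "wrist_torque": the same for the moment, N m; "opening": opening from 0.0 (shut) to 1.0 (fully open).
Only numpy, scipy, OpenCV 4.12 (cv2) and the standard library are available. Lean on these libraries where they do the work, as an engineer would, in place of code of your own. Each camera call takes 0.05 s, during which the arm holds its last target.

## Working session

There is one attempt and no reset: what is moved stays moved. The work goes in short steps, Python scripts to look and compute and a tool call to move; the robot and the scene stay as the last step left them, time stands still between calls to the robot, and variables do not carry over. Pictures are saved under pics/ and viewed, and the job is handed in when it is done.

Besides the shell and the picture viewer there is one more tool, called after "Emit:" in YAML: its name, and indented under it one key for each argument. jog_arm: Moves the arm, as the interface text tells. Its arguments: {"type":"object","properties":{"series":{"type":"array","items":{"type":"array","items":{"type":"array","items":{"type":"number"}}}},"newtons":{"type":"number"}},"required":["series"]}

```bash
ls; mkdir -p pics; python3 - <<'E'
from rig import r
import cv2
s=r.sense()
for k,v in s.items(): print(k,v)
print(r.grasp_offset)
for n in ("scene","top","wrist"):
    im=r.grab_frame(n); cv2.imwrite(f"pics/{n}0.png",im[:,:,::-1])
    print(n,r.calibration(n))
E
```

```text
pics
clock 0.0
qpos [ 1.12459010e+00  3.53648062e-01  1.63413849e+00  7.47461286e-06
  1.15517818e+00 -2.41303943e-03]
qvel [-0.00044545 -0.00032856  0.00062632 -0.00139052 -0.00156586  0.00093217]
joint_efforts [ 1.31099798e-03 -6.05240464e+01 -3.42079604e+01 -1.39061763e-04
  9.13866417e-03  1.09018313e-05]
eef_pos [268.15703314 564.02828194 230.55986099]
tcp_rot [-3.14022059e+00 -1.01449969e-05  2.69779644e+00]
contact_force [-0.249392    0.55454186 -0.05747872]
wrist_torque [-0.04257418  0.04544217  0.01617339]
opening 1.0015642803631069
18.700000000000003
scene {'mtx': array([[353.14744818,   0.        , 253.71802357],
       [  0.        , 353.14744818, 189.6074542 ],
       [  0.        ,   0.        ,   1.        ]]), 'origin': array([-240.29438391, -524.2595462 ,  522.63260241]), 'attitude': array([-2.02980957e+00, -4.92759492e-05, -1.05502599e+00])}
top {'mtx': array([[425.72095303,   0.        , 262.23009461],
       [  0.        , 425.72095303, 189.62288623],
       [  0.        ,   0.        ,   1.        ]]), 'origin': array([ 529.47536312,  -37.63489162, 1327.73552429]), 'attitude': array([-3.08117979, -0.01336675, -1.54605673])}
wrist {'mtx': array([[312.38777032,   0.        , 254.13560806],
       [  0.        , 312.38777032, 195.1821559 ],
       [  0.        ,   0.        ,   1.        ]]), 'T_tool_cam': array([[ 1.55843374e-03, -9.46944961e-01, -3.21391992e-01,
         8.25695481e+01],
       [ 9.99998763e-01,  1.40740506e-03,  7.02247385e-04,
         9.32847979e-01],
       [-2.12660908e-04, -3.21392689e-01,  9.46945983e-01,
        -1.43015415e+02],
       [ 0.00000000e+00,  0.00000000e+00,  0.00000000e+00,
         1.00000000e+00]])}
```

View pics/top0.png

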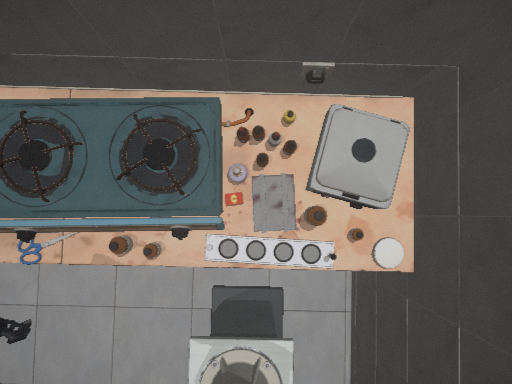

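View pics/scene0.png

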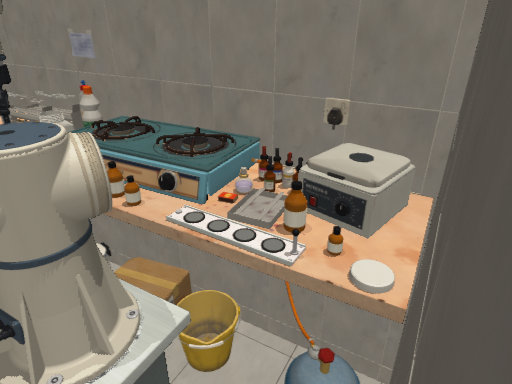

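View pics/wrist0.png

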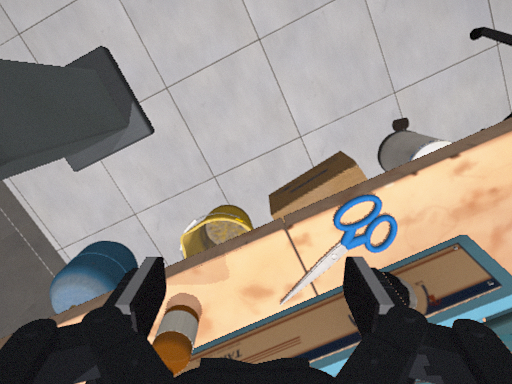

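```bash
cat > h.py <<'E'
from rig import r
import numpy as np, cv2
from scipy.spatial.transform import Rotation as R
def cam(n,s=None):
    c=r.calibration(n)
    if n=="wrist":
        s=s or r.sense()
        T=c["T_tool_cam"];A=R.from_euler("xyz",s["tcp_rot"]).as_matrix()
        return c["mtx"],A@T[:3,3]+s["eef_pos"],A@T[:3,:3]
    return c["mtx"],np.array(c["origin"]),R.from_euler("xyz",c["attitude"]).as_matrix()
def ray(n,u,v,z,s=None):
    K,o,A=cam(n,s); d=A@np.linalg.solve(K,[u,v,1.]); return o+d*(z-o[2])/d[2]
def proj(n,p,s=None):
    K,o,A=cam(n,s); q=K@(A.T@(np.array(p,float)-o)); return q[:2]/q[2]
E
python3 - <<'E'
from h import *
t=cv2.imread("pics/top0.png");s=cv2.imread("pics/scene0.png")
a=cv2.resize(t[90:290,190:420],None,fx=3.4,fy=3,interpolation=cv2.INTER_CUBIC)
cv2.imwrite("pics/tcrop.png",a[:600,:800])
cv2.imwrite("pics/scrop1.png",cv2.resize(s[140:290,220:420],(800,600),interpolation=cv2.INTER_CUBIC))
cv2.imwrite("pics/tcrop2.png",cv2.resize(t[225:275,100:180],(800,500),interpolation=cv2.INTER_CUBIC))
cv2.imwrite("pics/scrop2.png",cv2.resize(s[150:270,90:250],(800,600),interpolation=cv2.INTER_CUBIC))
E
```

```text
(no output)
```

View pics/tcrop.png

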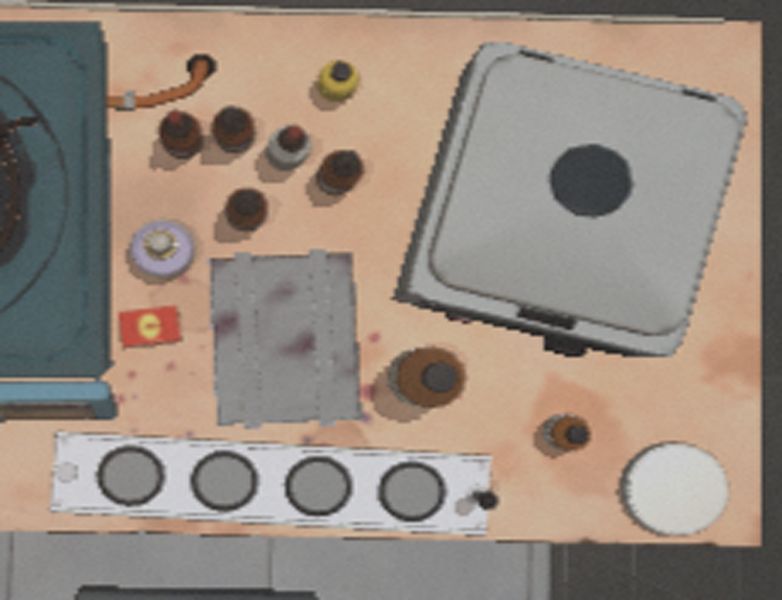

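View pics/scrop1.png

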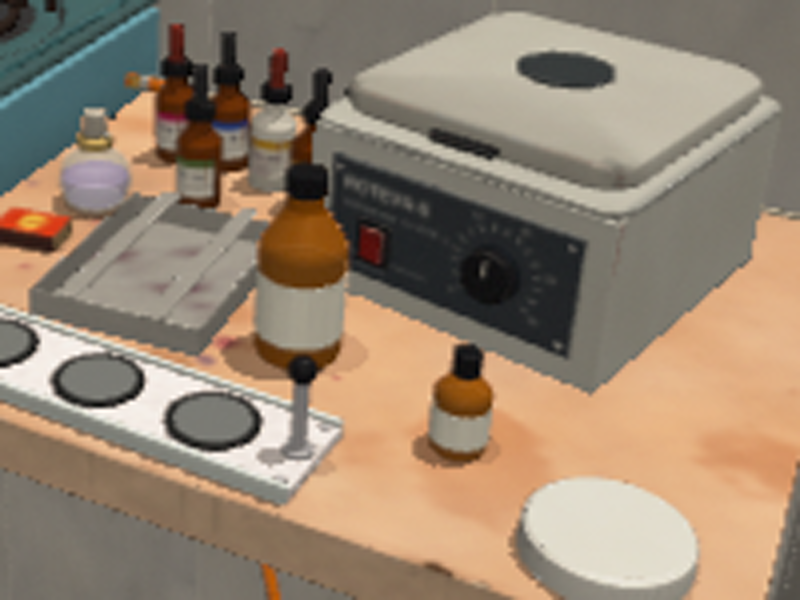

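View pics/tcrop2.png

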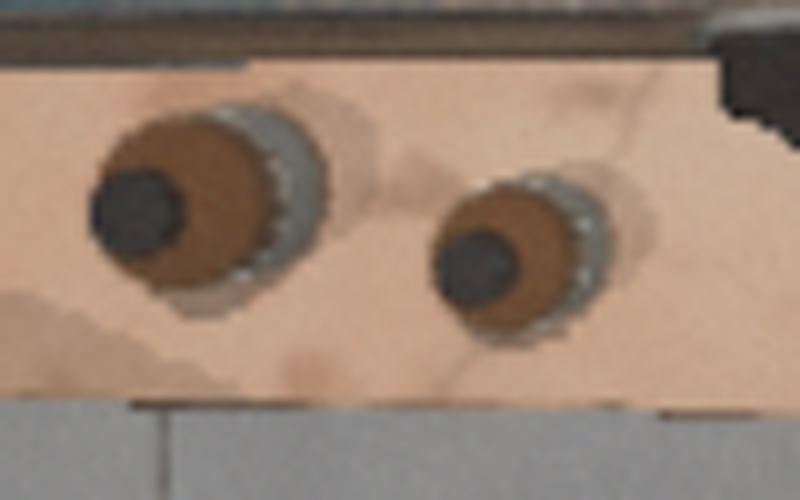

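View pics/scrop2.png

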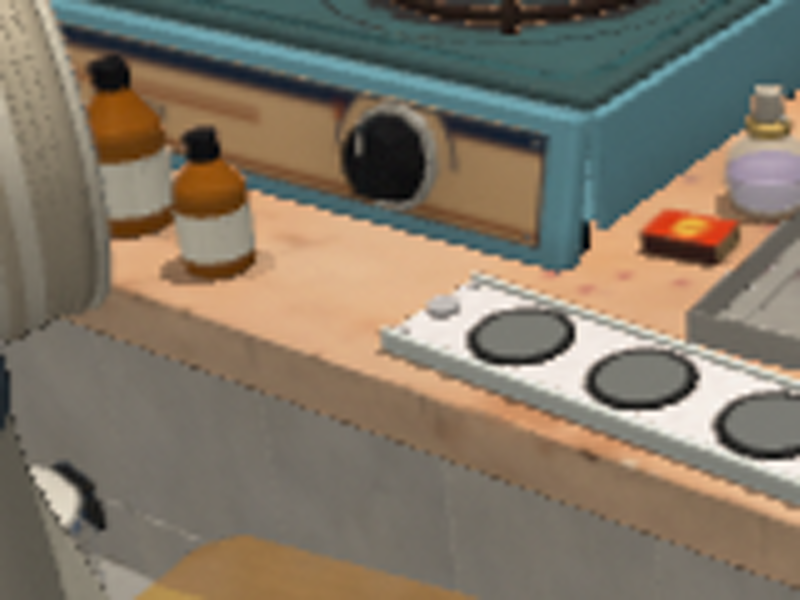

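The top view shows:
- **Post:** it stands at the right-hand end (332,257), and the stub is at (210,247). So a goes to pad_0, b to pad_1, c to pad_2 and d to pad_3.
- **The four bottles:** their caps are near a (319,216), d (357,235), b (114,246) and c (148,252). All four are amber with a white label and a black screw cap.
- **Not meant:** the four dropper bottles at (243,134), (258,132), (262,160) and (290,147), which have rubber bulbs, and the yellow bottle at (290,117).

Next I measure the caps and pads.

```bash
python3 - <<'E'
from h import *
t=cv2.imread("pics/top0.png");s=cv2.imread("pics/scene0.png")
def blob(im,box,f):
    x0,y0,x1,y1=box; m=f(im[y0:y1,x0:x1].astype(int)).astype(np.uint8)
    n,l,st,c=cv2.connectedComponentsWithStats(m,connectivity=4)
    i=1+np.argmax(st[1:,4]); return c[i]+[x0,y0],st[i,2:]
dark=lambda p:p.max(2)<75
H=dict(a=136,b=112,c=90,d=70)
bx=dict(a=(310,208,328,224),b=(105,238,125,256),c=(140,244,157,260),d=(350,228,364,242))
for k,b in bx.items():
    c,w=blob(t,b,dark); print(k,c.round(1),w,ray("top",*c,H[k]).round(1), ray("top",*c,H[k]-6).round(1))
sb=dict(a=(288,176,306,194),d=(328,222,342,236),b=(106,160,118,172),c=(125,174,136,185))
for k,b in sb.items():
    c,w=blob(s,b,dark); print("scene",k,c.round(1),w,ray("scene",*c,H[k]-8).round(1))
pads=[]
for i,(u,v) in enumerate([(311.5,253.5),(284,252),(256,250.2),(228.5,248.3)]):
    u,v=int(u),int(v)
    c,w=blob(t,(u-14,v-14,u+15,v+15),lambda p:p.max(2)<165)
    p=ray("top",*c,12);pads.append(p);print("pad",i,c.round(1),w,p.round(1))
for i,(u,v) in enumerate([(273,244.5),(244.5,235),(218.5,225.5),(194,217)]):
    u,v=int(u),int(v)
    c,w=blob(s,(u-18,v-10,u+19,v+11),lambda p:p.max(2)<140)
    print("scene pad",i,c.round(1),w,ray("scene",*c,12).round(1))
print(np.diff(np.array(pads),axis=0))
c,w=blob(t,(325,250,338,264),dark);print("post",c,ray("top",*c,70))
# edges
for v in (213,): print("stove", [ray("top",u,238,60) for u in (222,)])
print("edge x",ray("top",300,269,0), "stove edge", ray("top",222,215,90),"lid",ray("top",388,252,19),"oven corner",ray("top",358,208,100),ray("top",310,190,100))
E
```

```text
a [318.5 215.9] [10 10 63] [ 532.4 -211.1  136. ] [ 532.4 -212.   130. ]
b [113.2 245.8] [10  9 65] [433.5 364.8 112. ] [433.1 366.8 106. ]
c [147.3 251.4] [ 8  8 46] [418.4 273.9  90. ] [417.8 275.4  84. ]
d [358.9 234.7] [ 7  6 29] [ 480.2 -341.1   70. ] [ 480.  -342.5   64. ]
scene a [296.  184.1] [ 11  14 107] [ 536.8 -210.2  128. ]
scene d [336.5 230.1] [ 8  9 55] [ 478.1 -344.5   62. ]
scene b [112.1 163.7] [10  8 57] [436.9 371.1 104. ]
scene c [129.9 178.8] [ 7  7 41] [415.5 274.7  82. ]
pad 0 [310.8 253.3] [ 21  21 331] [ 417.1 -207.2   12. ]
pad 1 [283.4 251.5] [ 21  20 330] [ 420.7 -122.8   12. ]
pad 2 [255.6 249.9] [ 20  21 333] [423.7 -37.6  12. ]
pad 3 [228.1 248.2] [ 21  21 337] [427.  47.  12.]
scene pad 0 [272.7 244.9] [ 25  15 292] [ 412.9 -208.2   12. ]
scene pad 1 [244.1 234.7] [ 23  14 256] [ 416.6 -123.1   12. ]
scene pad 2 [217.9 225.5] [ 23  12 221] [420.  -38.3  12. ]
scene pad 3 [193.9 216.9] [ 22  11 200] [423.9  46.1  12. ]
[[ 3.53645178 84.37308404  0.        ]
 [ 3.04625002 85.2701569   0.        ]
 [ 3.24809056 84.60022276  0.        ]]
post [332.52380952 256.28571429] [ 415.02850225 -263.93826012   70.        ]
stove [array([460.12834024,  62.80458905,  60.        ])]
edge x [ 367.26081865 -176.29246226    0.        ] stove edge [528.07920138  62.44674822  90.        ] lid [ 427.42218444 -443.29968049   19.        ] oven corner [ 557.99755394 -330.28668626  100.        ] [ 606.5651378 -190.4267549  100.       ]
```

Emit:
jog_arm:
  series:
    - [[-5,-2.2,0,0,0,-5,8.5],[-10,-4.5,0,0,0,-10,8.5],[-15,-6.7,0,0,0,-15,6],[-20,-9,0,0,0,-20,6],[-23.5,-10.5,0,0,0,-25.4,6]]

```text
clock: 0.78
eef_pos: [436.6, 366.7, 231.1]
tcp_rot: [-3.141, -0.0, -3.14]
contact_force: [0.0, 0.4, 0.4]
opening: 0.701
```

Emit:
jog_arm:
  series:
    - [[0,0,0,0,0,0,5.5],[0,0,0,0,0,0,5.5]]

```text
clock: 1.02
eef_pos: [435.2, 369.0, 231.1]
tcp_rot: [3.141, -0.0, 3.14]
contact_force: [0.4, -0.1, -0.4]
opening: 0.645
```

```bash
cat > w.py <<'E'
from h import *
import sys
def snap(name):
    s=r.sense(); im=r.grab_frame("wrist"); cv2.imwrite(f"pics/{name}.png",im[:,:,::-1])
    np.savez(f"pics/{name}.npz",e=s["eef_pos"],t=s["tcp_rot"])
    print("t",s["clock"],"tcp",np.round(s["eef_pos"],1),"rot",np.round(s["tcp_rot"],3),"F",np.round(s["contact_force"],1),"open",round(s["opening"]*85.4,1))
    return s,im
def dark_blobs(im,thr=75,amin=60,amax=9000):
    m=(im.max(2)<thr).astype(np.uint8); n,l,st,c=cv2.connectedComponentsWithStats(m,connectivity=4)
    return [(c[i],st[i]) for i in range(1,n) if amin<st[i,4]<amax]
E
python3 - <<'E'
from w import *
s,im=snap("w1")
for c,st in dark_blobs(im): print(c.round(1),st, "b",ray("wrist",*c,108,s).round(1)[:2],"c",ray("wrist",*c,86,s).round(1)[:2])
E
```

```text
t 1.025 tcp [435.2 369.  231.1] rot [ 3.141 -0.     3.14 ] F [ 0.4 -0.1 -0.4] open 55.1
[174.3   4.4] [165   0  16  13 112] b [293.1 310.5] c [288.2 305.6]
[158.2  29.6] [ 99   0 102  36 294] b [309.9 296.8] c [306.4 290.8]
[  3.4 160.6] [  0 143   8  35 159] b [411.5 152.6] c [416.3 134.6]
[156.7 161.5] [144 150  26  24 441] b [412.3 285.3] c [417.2 278.4]
[255.1 184.1] [241 169  26  30 462] b [432.8 370.8] c [439.4 370.9]
[499.3 193.9] [481 171  31  45 948] b [442.2 590.3] c [449.6 608.5]
[ 80.9 213.3] [  54  187   57   49 1907] b [460.7 210.9] c [469.6 197.8]
[300.8 231.3] [ 100  220  402   23 2666] b [479.1 413.6] c [489.5 417.3]
[ 21.  241.1] [  0 227  43  19 301] b [489.  149.2] c [500.3 131. ]
[433.6 261.9] [345 258 167   8 415] b [511.8 544.1] c [524.9 558.5]
```

View pics/w1.png

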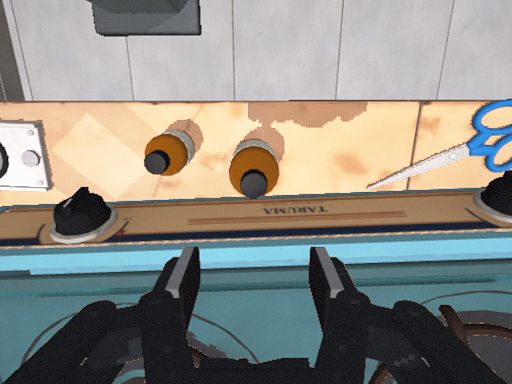

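The wrist view shows b's cap at (254,185) and c's cap at (157,161). Cast at their own heights, both agree with the other two views to within about 5 mm. I go down on b, with the jaws along y.

Emit:
jog_arm:
  series:
    - [[0,0.1,5,0,0,0,5],[0,0.1,9,0,0,0,5],[0,0.1,12,0,0,0,5],[0,0.1,13.5,0,0,0,5],[0,0.1,14,0,0,0,5]]
  newtons: 40

```text
clock: 1.7
eef_pos: [435.0, 370.2, 90.8]
tcp_rot: [-3.141, -0.001, -3.141]
contact_force: [0.0, -0.3, 0.3]
opening: 0.588
```

```bash
python3 - <<'E'
from w import *
s,im=snap("w2")
E
```

```text
t 1.7 tcp [435.  370.2  90.8] rot [-3.141e+00 -1.000e-03 -3.141e+00] F [ 0.  -0.3  0.3] open 50.2
```

View pics/w2.png

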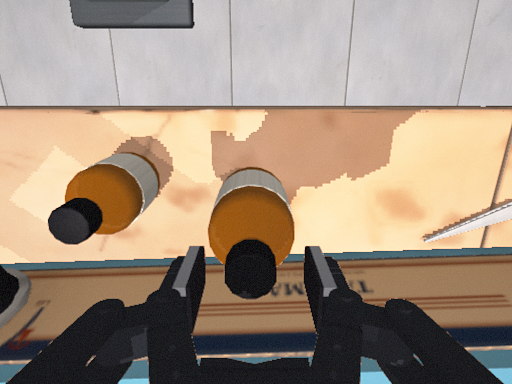

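```bash
python3 - <<'E'
from h import *
for uv,z in (((249.5,273),112),((73,223),90)): print(ray("wrist",*uv,z))
E
```

```text
[431.44758309 369.01379478 112.        ]
[416.77057706 280.19822291  90.        ]
```

Emit:
jog_arm:
  series:
    - [[0.2,-0.1,0,0,0,0,4],[0.2,-0.1,0,0,0,0,3],[0.2,-0.1,0,0,0,0,2.5],[0.2,-0.1,0,0,0,0,1.5],[0.2,-0.1,0,0,0,0,1.5]]
  newtons: 40

```text
clock: 2.38
eef_pos: [434.0, 368.9, 92.2]
tcp_rot: [3.141, 0.001, 3.141]
contact_force: [-0.1, -1.5, 4.7]
opening: 0.27
```

Emit:
jog_arm:
  series:
    - [[0,0,0,0,0,0,1.5],[0,0,0,0,0,0,1.5],[0,0,-0.3,0,0,0,1.5]]
  newtons: 40

```text
clock: 2.75
eef_pos: [433.5, 368.6, 94.4]
tcp_rot: [-3.142, -0.0, 3.141]
contact_force: [-0.4, -0.5, -2.6]
opening: 0.268
```

Emit:
jog_arm:
  series:
    - [[0,0,-1,0,0,0,1.5],[0,0,-3,0,0,0,1.5],[0,0,-5,0,0,0,1.5],[0,0,-7,0,0,0,1.5],[0,0,-7,0,0,0,1.5]]

```text
clock: 3.38
eef_pos: [434.4, 369.5, 166.1]
tcp_rot: [3.139, 0.003, 3.141]
contact_force: [0.1, 0.0, -2.0]
opening: 0.273
```

```bash
python3 - <<'E'
from w import *
s,im=snap("w3")
t=r.grab_frame("scene");cv2.imwrite("pics/s3.png",cv2.resize(t[120:270,60:260,::-1],(800,600)))
E
```

```text
t 3.375 tcp [434.4 369.5 166.1] rot [3.139e+00 3.000e-03 3.141e+00] F [ 0.1  0.  -2. ] open 23.3
```

View pics/w3.png

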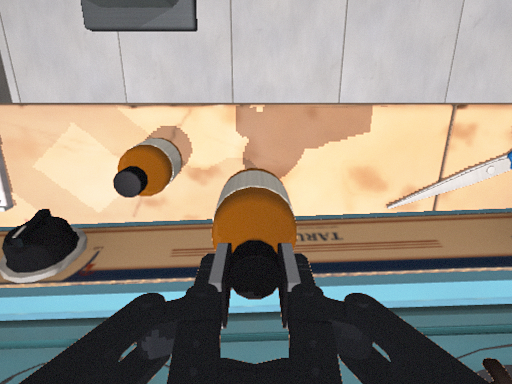

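View pics/s3.png

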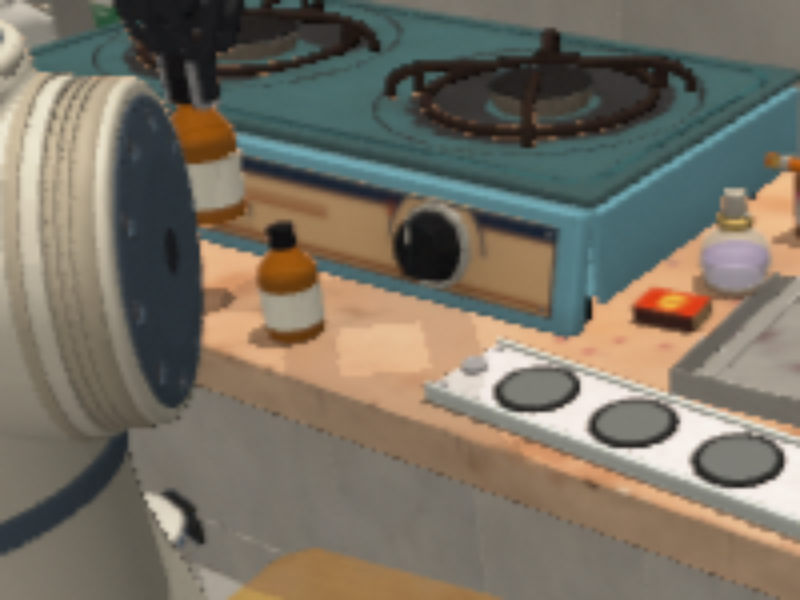

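Emit:
jog_arm:
  series:
    - [[0,0,-5,0,0,0,1.5],[0.5,-6,-6,0,0,0,1.5],[1,-12,-6,0,0,0,1.5],[1.5,-18,-6,0,0,0,1.5],[1.5,-24,-6,0,0,0,1.5]]

```text
clock: 4.1
eef_pos: [417.2, 126.9, 223.4]
tcp_rot: [-3.141, -0.001, -3.141]
contact_force: [0.5, -1.0, -1.9]
opening: 0.268
```

Emit:
jog_arm:
  series:
    - [[0,-6,0,0,0,0,1.5],[0,-12,0,0,0,0,1.5],[0,-17,0,0,0,0,1.5],[0,-20,0,0,0,0,1.5],[0,-20,0,0,0,0,1.5]]

```text
clock: 4.72
eef_pos: [417.6, -72.9, 223.4]
tcp_rot: [-3.142, -0.001, 3.138]
contact_force: [1.0, 0.3, -2.9]
opening: 0.267
```

```bash
python3 - <<'E'
from w import *
s,im=snap("w4")
print(ray("wrist",254,270,187,dict(eef_pos=[434.4,369.5,166.1],tcp_rot=[3.139,.003,3.141])))
E
```

```text
t 4.725 tcp [417.6 -72.9 223.4] rot [-3.142e+00 -1.000e-03  3.138e+00] F [ 1.   0.3 -2.9] open 22.8
[429.09392648 370.24812886 187.        ]
```

View pics/w4.png

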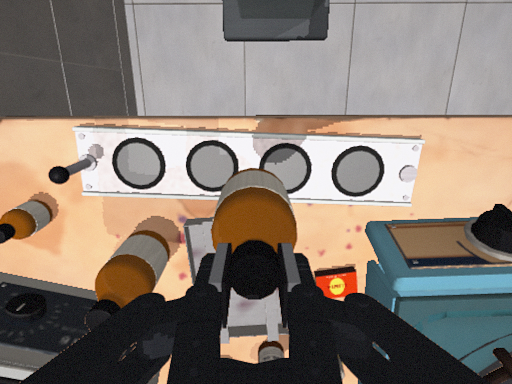

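```bash
python3 - <<'E'
from w import *
im=cv2.imread("pics/w4.png");d=np.load("pics/w4.npz");s=dict(eef_pos=d["e"],tcp_rot=d["t"])
m=((im.max(2)<190)&((im.max(2)-im.min(2))<25)).astype(np.uint8)*255
cs,_=cv2.findContours(m,cv2.RETR_EXTERNAL,cv2.CHAIN_APPROX_NONE)
for c in cs:
    if len(c)>60 and 1000<cv2.contourArea(c)<6000:
        e=cv2.fitEllipse(c); print(np.round(e[0],1),np.round(e[1],1),ray("wrist",*e[0],12,s).round(1))
for k,p in enumerate([(415,-208,12),(418.6,-123,12),(421.8,-38,12),(425.5,46.5,12)]): print(proj("wrist",p,s).round(1))
E
```

```text
[141.8 256.6] [43.4 50.9] [ 538.3 -216.3   12. ]
[455.4 237.4] [ 57.2 140.5] [512.  180.6  12. ]
[357.3 170.8] [48.7 54.2] [425.7  48.6  12. ]
[241.7 176.2] [ 54.2 369.1] [431.9 -86.5  12. ]
[138.5 163. ] [49.4 55. ] [ 415.9 -205.8   12. ]
[136.5 162.3]
[210.1 165.2]
[283.3 167.7]
[355.6 170.6]
```

Emit:
jog_arm:
  series:
    - [[-0.2,-4.9,0,0,0,0,1.5],[-0.2,-4.9,4,0,0,0,1.5],[-0.2,-4.9,8,0,0,0,1.5],[-0.2,-4.9,11,0,0,0,1.5],[-0.2,-4.9,11.6,0,0,0,1.5]]

```text
clock: 5.4
eef_pos: [418.7, -118.8, 106.4]
tcp_rot: [3.14, -0.004, -3.141]
contact_force: [-0.4, -1.1, -1.4]
opening: 0.274
```

Emit:
jog_arm:
  series:
    - [[0,0,0,0,0,0,1.5],[0,0,0.15,0,0,0,1.5],[0,0,0.3,0,0,0,1.5],[0,0,0.3,0,0,0,1.5]]

```text
clock: 5.9
eef_pos: [420.5, -120.3, 105.7]
tcp_rot: [-3.141, 0.001, 3.141]
contact_force: [-0.6, -0.7, -1.8]
opening: 0.272
```

Emit:
jog_arm:
  series:
    - [[0,-0.1,0,0,0,0,1.5],[0,-0.1,0.1,0,0,0,1.5],[0,-0.1,0.2,0,0,0,1.5],[0,-0.1,0.2,0,0,0,1.5]]

```text
clock: 6.4
eef_pos: [421.0, -121.6, 104.1]
tcp_rot: [-3.141, 0.001, 3.141]
contact_force: [-1.8, 0.0, 10.5]
opening: 0.27
```

```bash
python3 - <<'E'
from w import *
s,im=snap("w5")
t=r.grab_frame("scene");cv2.imwrite("pics/s5.png",cv2.resize(t[170:290,180:340,::-1],(800,600)))
E
```

```text
t 6.4 tcp [ 421.  -121.6  104.1] rot [-3.141e+00  1.000e-03  3.141e+00] F [-1.8  0.  10.5] open 23.1
```

View pics/w5.png

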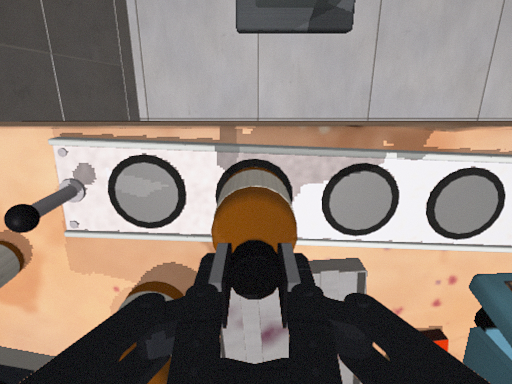

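View pics/s5.png

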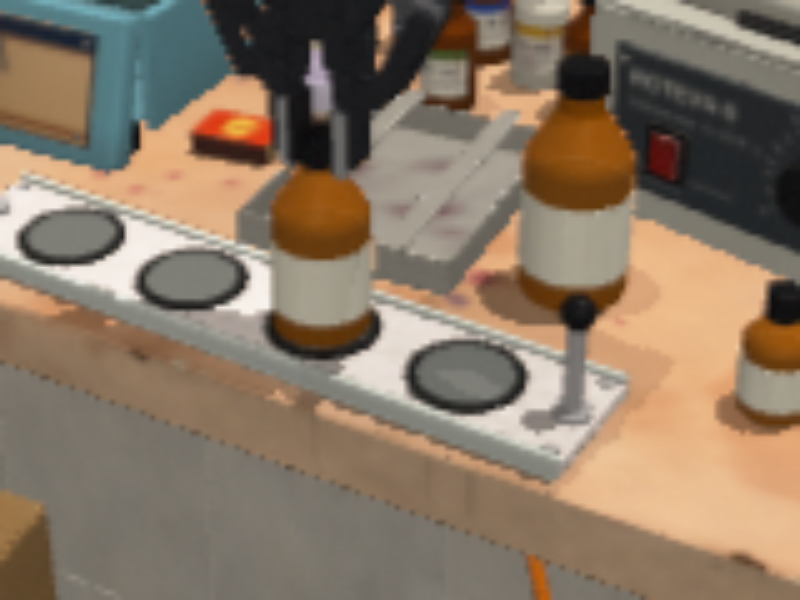

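b stands in contact (+10 N), with pad_1's dark rim visible evenly to its left and right in both views. I release it, rise, and go back for c.

Emit:
jog_arm:
  series:
    - [[0,0,-0.05,0,0,0,3],[0,0,-0.05,0,0,0,4],[0,0,-0.05,0,0,0,5],[0,0,-0.05,0,0,0,5],[0,0,-0.05,0,0,0,5]]

```text
clock: 7.12
eef_pos: [420.3, -121.3, 103.7]
tcp_rot: [3.142, -0.0, 3.141]
contact_force: [0.7, 0.4, -0.6]
opening: 0.586
```

Emit:
jog_arm:
  series:
    - [[0,0,-2,0,0,0,5],[0,0,-5,0,0,0,5],[0,0,-9,0,0,0,5],[0,0,-10,0,0,0,5],[0,0,-10,0,0,0,5]]

```text
clock: 7.75
eef_pos: [420.5, -121.3, 203.9]
tcp_rot: [-3.141, 0.001, 3.141]
contact_force: [-0.2, 0.3, -0.4]
opening: 0.581
```

```bash
python3 - <<'E'
from w import *
s,im=snap("w6")
E
```

```text
t 7.75 tcp [ 420.5 -121.3  203.9] rot [-3.141e+00  1.000e-03  3.141e+00] F [-0.2  0.3 -0.4] open 49.7
```

View pics/w6.png

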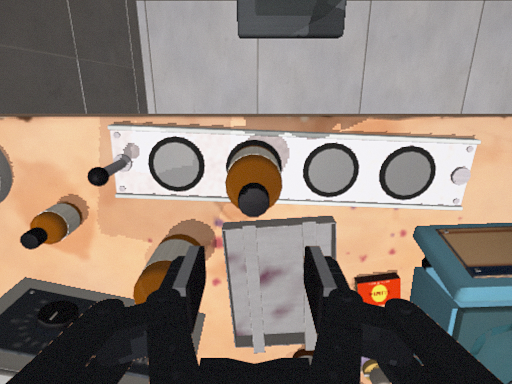

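```bash
cat >> w.py <<'E'
def pads(im,s,zb=12):
    im=im.astype(int); m=((im.max(2)<190)&((im.max(2)-im.min(2))<25)).astype(np.uint8)*255
    cs,_=cv2.findContours(m,cv2.RETR_EXTERNAL,cv2.CHAIN_APPROX_NONE)
    for c in cs:
        if len(c)>60 and 1000<cv2.contourArea(c)<9000:
            e=cv2.fitEllipse(c); p=ray("wrist",*e[0],zb,s)
            if 390<p[0]<450: print("pad",np.round(e[0],1),np.round(e[1],1),p.round(1))
E
python3 - <<'E'
from w import *
im=cv2.imread("pics/w6.png");d=np.load("pics/w6.npz");s=dict(eef_pos=d["e"],tcp_rot=d["t"])
pads(im,s)
for c,st in dark_blobs(im): 
  if 230<c[0]<280 and 170<c[1]<230:print(c,st,ray("wrist",*c,120,s).round(1))
cv2.imwrite("pics/w6c.png",cv2.resize(im[120:230,180:330],(800,587),interpolation=cv2.INTER_CUBIC))
E
```

```text
pad [407.  172.5] [50.2 59. ] [425.5  48.6  12. ]
pad [330.6 169.6] [52.2 56.8] [422.3 -36.2  12. ]
pad [176.2 163.7] [53.2 57.1] [ 415.9 -205.8   12. ]
[253.15602837 199.12765957] [238 183  31  33 846] [ 418.6 -121.2  120. ]
```

View pics/w6c.png

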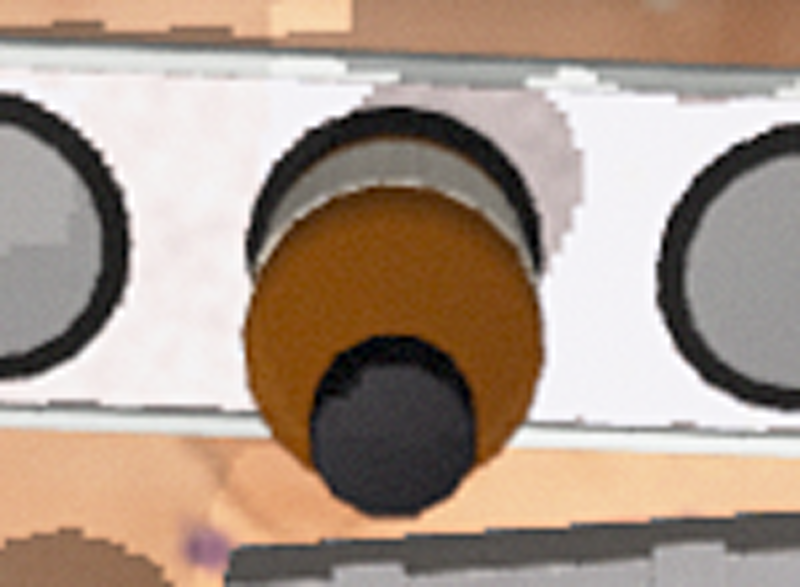

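Emit:
jog_arm:
  series:
    - [[0,6,0,0,0,0,5],[0.3,12,0,0,0,0,5],[0.3,18,0,0,0,0,5],[0.3,24,0,0,0,0,5],[0.3,30,0,0,0,0,5]]

```text
clock: 8.43
eef_pos: [416.3, 180.4, 202.3]
tcp_rot: [-3.141, -0.002, 3.141]
contact_force: [0.6, -1.2, 0.0]
opening: 0.584
```

Emit:
jog_arm:
  series:
    - [[0,6,0,0,0,0,5],[0,9,2,0,0,0,5],[0,10,5,0,0,0,5],[0,10,5,0,0,0,5]]

```text
clock: 8.93
eef_pos: [415.2, 278.0, 150.6]
tcp_rot: [-3.138, -0.006, -3.141]
contact_force: [1.0, -0.1, 0.3]
opening: 0.584
```

```bash
python3 - <<'E'
from w import *
s,im=snap("w7")
for c,st in dark_blobs(im): 
  p=ray("wrist",*c,86,s)
  if abs(p[1]-278)<25:print(c,st,p.round(1))
E
```

```text
t 8.925 tcp [415.2 278.  150.6] rot [-3.138 -0.006 -3.141] F [ 1.  -0.1  0.3] open 49.9
[252.47251309 213.17539267] [238 197  30  33 764] [416.7 277.4  86. ]
```

View pics/w7.png

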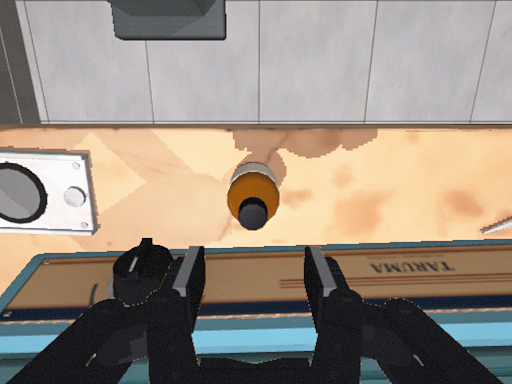

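Emit:
jog_arm:
  series:
    - [[0,-0.1,3,0,0,0,4.5],[0,-0.1,6,0,0,0,4.5],[0,-0.1,8,0,0,0,4.5],[0,-0.1,8.5,0,0,0,4.5],[0,-0.1,8.5,0,0,0,4.5]]

```text
clock: 9.6
eef_pos: [417.9, 277.5, 69.4]
tcp_rot: [3.141, 0.0, 3.14]
contact_force: [-0.3, 1.0, -0.0]
opening: 0.529
```

```bash
python3 - <<'E'
from w import *
s,im=snap("w8")
E
```

```text
t 9.6 tcp [417.9 277.5  69.4] rot [3.141 0.    3.14 ] F [-0.3  1.  -0. ] open 45.2
```

View pics/w8.png

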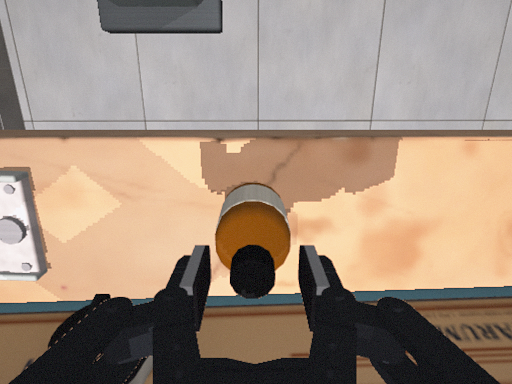

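c's cap (252,272) sits centred between the fingers. I close on it.

Emit:
jog_arm:
  series:
    - [[0.1,-0.05,0.1,0,0,0,3.5],[0.1,-0.05,0.1,0,0,0,2.5],[0.1,-0.05,0.1,0,0,0,1.5],[0.1,-0.05,0.1,0,0,0,1],[0.1,-0.05,0.1,0,0,0,1]]
  newtons: 40

```text
clock: 10.28
eef_pos: [416.7, 277.2, 68.4]
tcp_rot: [-3.142, 0.001, 3.141]
contact_force: [-0.0, -1.3, 6.6]
opening: 0.24
```

Emit:
jog_arm:
  series:
    - [[0,0,0,0,0,0,1],[0,0,0,0,0,0,1],[0,0,-1,0,0,0,1],[0,0,-4,0,0,0,1],[0,0,-8,0,0,0,1]]

```text
clock: 10.9
eef_pos: [415.8, 276.9, 148.5]
tcp_rot: [-3.141, -0.002, 3.141]
contact_force: [0.0, -0.3, -0.2]
opening: 0.239
```

Emit:
jog_arm:
  series:
    - [[0,0,-5,0,0,0,1],[0,-6,-7,0,0,0,1],[0,-12,-7,0,0,0,1],[0,-18,-7,0,0,0,1],[-0.3,-24,-7,0,0,0,1]]

```text
clock: 11.52
eef_pos: [419.0, 35.7, 218.7]
tcp_rot: [3.141, 0.001, -3.141]
contact_force: [1.2, 0.3, -0.9]
opening: 0.238
```

```bash
python3 - <<'E'
from w import *
s,im=snap("w9")
pads(im,s)
E
```

```text
t 11.525 tcp [419.   35.7 218.7] rot [ 3.141e+00  1.000e-03 -3.141e+00] F [ 1.2  0.3 -0.9] open 20.3
pad [265.2 168. ] [45.4 54.2] [422.8  49.4  12. ]
pad [190.8 167.6] [50.6 53.7] [422.6 -35.9  12. ]
pad [180.7 180. ] [ 54.7 192.5] [437.3 -48.7  12. ]
pad [ 41.3 172.5] [62.6 83. ] [ 428.7 -208.7   12. ]
```

View pics/w9.png

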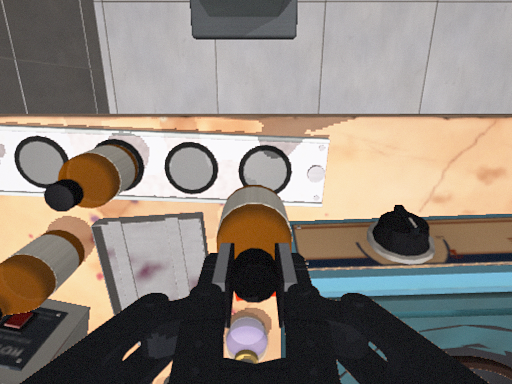

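Emit:
jog_arm:
  series:
    - [[-0.3,-5,0,0,0,0,1],[-0.3,-7.2,2,0,0,0,1],[-0.3,-7.2,7,0,0,0,1],[-0.3,-7.2,12,0,0,0,1],[-0.3,-7.2,13.5,0,0,0,1]]

```text
clock: 12.2
eef_pos: [420.5, -34.6, 80.8]
tcp_rot: [3.141, -0.004, 3.141]
contact_force: [-0.5, 0.1, -0.7]
opening: 0.237
```

Emit:
jog_arm:
  series:
    - [[0,0,0,0,0,0,1],[0,0,0.1,0,0,0,1],[0,0,0.2,0,0,0,1],[0,0,0.2,0,0,0,1]]

```text
clock: 12.7
eef_pos: [422.6, -34.7, 81.2]
tcp_rot: [-3.142, 0.001, 3.141]
contact_force: [-0.5, 0.6, 0.4]
opening: 0.24
```

Emit:
jog_arm:
  series:
    - [[0,-0.15,0,0,0,0,1],[0,-0.15,0.1,0,0,0,1],[0,-0.15,0.15,0,0,0,1],[0,-0.15,0.15,0,0,0,1]]

```text
clock: 13.2
eef_pos: [423.0, -36.4, 80.1]
tcp_rot: [-3.141, 0.001, 3.141]
contact_force: [-2.3, -0.8, 12.7]
opening: 0.237
```

```bash
python3 - <<'E'
from w import *
s,im=snap("w10")
E
```

```text
t 13.2 tcp [423.  -36.4  80.1] rot [-3.141e+00  1.000e-03  3.141e+00] F [-2.3 -0.8 12.7] open 20.3
```

View pics/w10.png

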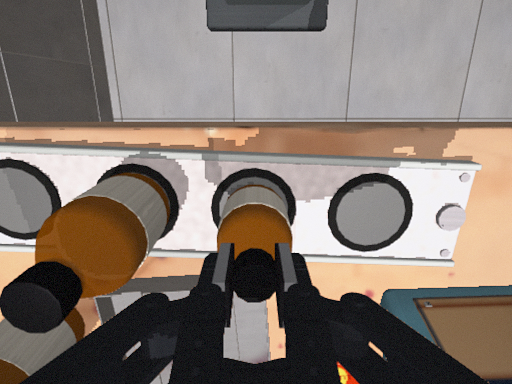

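c is in contact on pad_2 with an even rim. I release it and rise.

Emit:
jog_arm:
  series:
    - [[0,0,-0.1,0,0,0,2.5],[0,0,-0.1,0,0,0,3.5],[0,0,-0.1,0,0,0,4.5],[0,0,-0.1,0,0,0,4.5],[0,0,-0.1,0,0,0,4.5]]

```text
clock: 13.88
eef_pos: [422.3, -36.2, 80.2]
tcp_rot: [3.142, -0.0, 3.141]
contact_force: [-0.2, 0.3, -0.2]
opening: 0.525
```

Emit:
jog_arm:
  series:
    - [[0,0,-3,0,0,0,4.5],[0,0,-7,0,0,0,4.5],[0,0,-12,0,0,0,4.5],[0,0,-15,0,0,0,4.5],[0,0,-15,0,0,0,4.5]]

```text
clock: 14.5
eef_pos: [423.8, -36.4, 232.4]
tcp_rot: [-3.141, 0.005, 3.141]
contact_force: [-0.1, -0.1, -0.2]
opening: 0.529
```

```bash
python3 - <<'E'
from w import *
s,im=snap("w11")
pads(im,s)
for c,st in dark_blobs(im): print(c,st,ray("wrist",*c,98,s).round(1))
E
```

```text
t 14.5 tcp [423.8 -36.4 232.4] rot [-3.141  0.005  3.141] F [-0.1 -0.1 -0.2] open 45.2
pad [325.  163.1] [48.5 52.4] [425.8  48.7  12. ]
pad [109.5 154.8] [48.  55.1] [ 415.9 -205.7   12. ]
[268.11981567   6.58248848] [ 227    0   84   15 1085] [281.5 -24.8  98. ]
[285.04573805  28.21205821] [215   0 104  37 481] [296.5 -11.1  98. ]
[110.36704731 153.21207178] [ 84 130  52  50 613] [ 396.8 -164.4   98. ]
[191.90358127 147.34710744] [160 133  48  46 363] [391.4 -91.   98. ]
[253.57393484 148.81704261] [229 136  51  38 399] [392.7 -36.   98. ]
[324.53886926 161.72791519] [300 139  51  49 566] [404.4  28.2  98. ]
[ 26.3772242  164.54092527] [ 16 157  22  16 281] [ 407.2 -242.2   98. ]
[154.98380567 183.89878543] [139 169  32  31 741] [ 425.5 -127.4   98. ]
[254.22045455 181.51818182] [243 170  23  24 440] [423.1 -35.4  98. ]
[465.00735294 221.84411765] [ 433  195   62   49 2040] [463.5 168.4  98. ]
[402.2820122  248.64634146] [351 215 101  42 656] [492.7 112.3  98. ]
[245.38461538 335.34188034] [234 331  24  12 117] [601. -45.  98.]
[  2.08196721 372.96721311] [  0 367   8  13  61] [ 656.2 -329.4   98. ]
```

View pics/w11.png

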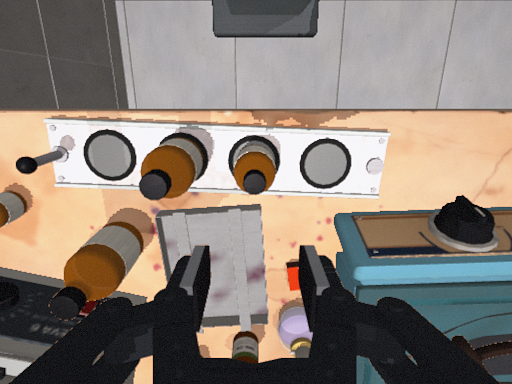

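Wrist view: c's cap is at (254,182), which casts to (423,-35). pad_2 is at (422.4,-36.3), so it is well placed. Next is d.

Emit:
jog_arm:
  series:
    - [[-1,-6,0,0,0,0,4.5],[-2,-12,0,0,0,0,4.5],[-3.5,-18,0,0,0,0,4.5],[-5,-24,0,0,0,0,4.5],[-5.7,-30,0,0,0,0,4.5]]

```text
clock: 15.18
eef_pos: [478.9, -338.0, 228.1]
tcp_rot: [3.14, -0.002, 3.141]
contact_force: [0.6, 0.8, 0.2]
opening: 0.527
```

Emit:
jog_arm:
  series:
    - [[0,-0.5,4,0,0,0,4.5],[0,-0.5,8,0,0,0,4.5],[0,-0.5,10,0,0,0,4.5],[0,-0.5,10,0,0,0,4.5]]

```text
clock: 15.68
eef_pos: [477.2, -340.0, 126.9]
tcp_rot: [3.138, -0.005, 3.141]
contact_force: [-1.0, -0.3, 0.0]
opening: 0.524
```

```bash
python3 - <<'E'
from w import *
s,im=snap("w12")
for c,st in dark_blobs(im):
  p=ray("wrist",*c,66,s)
  if np.hypot(p[0]-480,p[1]+342)<30: print(c,st,p.round(1))
E
```

```text
t 15.675 tcp [ 477.2 -340.   126.9] rot [ 3.138 -0.005  3.141] F [-1.  -0.3  0. ] open 44.8
[248.34338358 215.35845896] [236 201  26  30 597] [ 479.  -342.9   66. ]
```

View pics/w12.png

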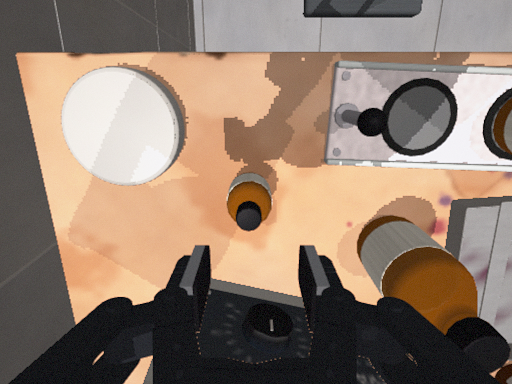

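Emit:
jog_arm:
  series:
    - [[0,-0.1,3,0,0,0,4],[0,-0.1,6,0,0,0,4],[0,-0.1,7.8,0,0,0,4],[0,-0.1,8.2,0,0,0,4],[0,-0.1,8.2,0,0,0,4]]

```text
clock: 16.35
eef_pos: [479.6, -342.6, 48.9]
tcp_rot: [-3.141, 0.001, 3.141]
contact_force: [0.4, -0.3, 0.3]
opening: 0.469
```

```bash
python3 - <<'E'
from w import *
s,im=snap("w13")
E
```

```text
t 16.35 tcp [ 479.6 -342.6   48.9] rot [-3.141e+00  1.000e-03  3.141e+00] F [ 0.4 -0.3  0.3] open 40.0
```

View pics/w13.png

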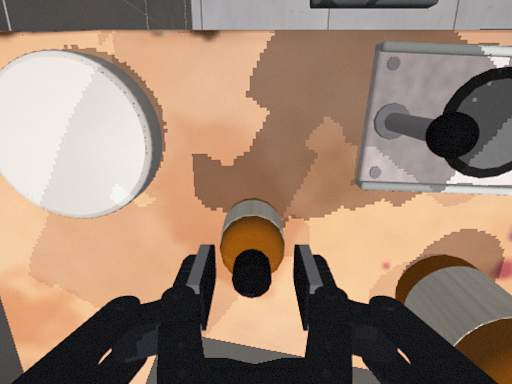

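d's cap (251,275) is centred between the fingers, and the lid is well clear on the left. I close and lift.

Emit:
jog_arm:
  series:
    - [[0,0,0.1,0,0,0,3],[0,0,0.1,0,0,0,2],[0,0,0.1,0,0,0,1.2],[0,0,0.1,0,0,0,0.8],[0,0,0.1,0,0,0,0.8]]
  newtons: 40

```text
clock: 17.02
eef_pos: [480.3, -343.6, 49.0]
tcp_rot: [-3.139, 0.003, 3.141]
contact_force: [-1.1, -1.1, 9.1]
opening: 0.201
```

Emit:
jog_arm:
  series:
    - [[0,0,0,0,0,0,0.8],[0,0,0,0,0,0,0.8],[0,0,-1,0,0,0,0.8],[0,0,-4,0,0,0,0.8],[0,0,-8,0,0,0,0.8]]

```text
clock: 17.65
eef_pos: [478.5, -341.7, 127.8]
tcp_rot: [3.14, -0.002, 3.141]
contact_force: [0.4, -0.1, -0.8]
opening: 0.196
```

Emit:
jog_arm:
  series:
    - [[0,0,-6,0,0,0,0.8],[0,0,-11,0,0,0,0.8],[2,6,-12,0,0,0,0.8],[4,12,-12,0,0,0,0.8],[4,18,-12,0,0,0,0.8]]

```text
clock: 18.27
eef_pos: [437.7, -160.7, 248.0]
tcp_rot: [-3.142, 0.001, 3.14]
contact_force: [1.2, 0.7, -0.4]
opening: 0.195
```

Emit:
jog_arm:
  series:
    - [[0.3,6,0,0,0,0,0.8],[0.6,12,0,0,0,0,0.8],[1,18,0,0,0,0,0.8],[1.4,21,0,0,0,0,0.8],[1.4,21,0,0,0,0,0.8]]

```text
clock: 18.9
eef_pos: [424.8, 49.5, 247.7]
tcp_rot: [3.141, 0.0, -3.139]
contact_force: [0.0, -0.4, -0.3]
opening: 0.204
```

```bash
python3 - <<'E'
from w import *
s,im=snap("w14")
pads(im,s)
E
```

```text
t 18.9 tcp [424.8  49.5 247.7] rot [ 3.141  0.    -3.139] F [ 0.  -0.4 -0.3] open 17.4
pad [252.6 160.4] [48.  48.7] [425.9  48.7  12. ]
pad [131. 161.] [44.9 87.5] [ 427.3 -101.4   12. ]
pad [ 41.4 160. ] [57.4 82.7] [ 426.5 -211.7   12. ]
```

View pics/w14.png

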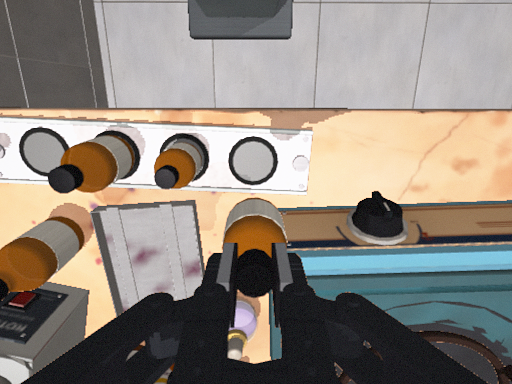

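```bash
python3 - <<'E'
from h import *
p=ray("scene",207,203,0);print("stove foot",p)
for z in (60,80,100,120,140): print(z,proj("scene",[p[0],p[1],z]))
for z in(80,100,120):print(z,ray("top",222,228,z),ray("top",222,217,z))
E
```

```text
stove foot [526.58079141  77.09526544   0.        ]
60 [205.839115   185.56233231]
80 [205.43921459 179.55542346]
100 [205.03257214 173.44724231]
120 [204.6190157  167.23520603]
140 [204.19836742 160.91664318]
80 [490.23233041  62.10332702  80.        ] [522.23801061  63.07782731  80.        ]
100 [490.86135847  60.50461934 100.        ] [522.35401841  61.46349932 100.        ]
120 [491.49038653  58.90591165 120.        ] [522.4700262   59.84917133 120.        ]
```

The stove front is at x≥490 and about 100 mm high, so the gripper body, at z≈133 and x≤468, clears it. I lower d onto pad_3.

Emit:
jog_arm:
  series:
    - [[-0.1,-0.1,5,0,0,0,0.8],[-0.1,-0.1,10,0,0,0,0.8],[-0.1,-0.1,15,0,0,0,0.8],[-0.1,-0.1,17.5,0,0,0,0.8],[-0.1,-0.1,18.2,0,0,0,0.8]]

```text
clock: 19.58
eef_pos: [425.5, 45.7, 64.1]
tcp_rot: [-3.141, -0.003, 3.14]
contact_force: [-0.5, 0.4, -0.6]
opening: 0.2
```

Emit:
jog_arm:
  series:
    - [[0,0,0,0,0,0,0.8],[0,0,0.15,0,0,0,0.8],[0,0,0.3,0,0,0,0.8],[0,0,0.3,0,0,0,0.8]]

```text
clock: 20.08
eef_pos: [426.6, 46.8, 62.7]
tcp_rot: [3.142, 0.001, 3.141]
contact_force: [0.8, -0.2, -0.4]
opening: 0.196
```

Emit:
jog_arm:
  series:
    - [[0.1,0.15,0,0,0,0,0.8],[0.1,0.15,0.15,0,0,0,0.8],[0.1,0.15,0.25,0,0,0,0.8],[0.1,0.15,0.25,0,0,0,0.8]]

```text
clock: 20.58
eef_pos: [426.0, 48.4, 61.1]
tcp_rot: [3.141, 0.001, 3.141]
contact_force: [-4.0, -0.2, 26.0]
opening: 0.202
```

```bash
python3 - <<'E'
from w import *
s,im=snap("w15")
E
```

```text
t 20.575 tcp [426.   48.4  61.1] rot [3.141e+00 1.000e-03 3.141e+00] F [-4.  -0.2 26. ] open 17.2
```

View pics/w15.png

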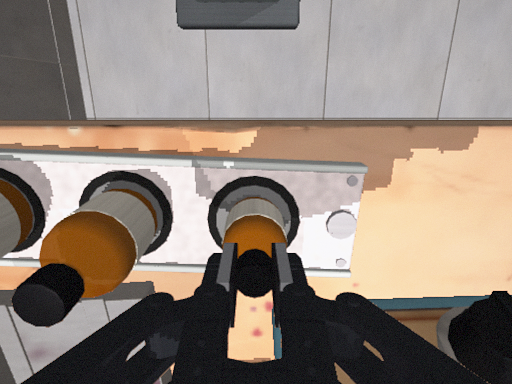

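d is firmly in contact (26 N), centred sideways on the pad_3 rim. I ease off slightly and release.

Emit:
jog_arm:
  series:
    - [[0,0,-0.12,0,0,0,0.8],[0,0,-0.12,0,0,0,2],[0,0,-0.12,0,0,0,3],[0,0,-0.12,0,0,0,4],[0,0,-0.12,0,0,0,4]]

```text
clock: 21.25
eef_pos: [425.2, 48.2, 60.8]
tcp_rot: [-3.142, -0.0, 3.141]
contact_force: [-0.3, -0.2, -0.2]
opening: 0.465
```

Emit:
jog_arm:
  series:
    - [[0,0,-3,0,0,0,4],[0,0,-7,0,0,0,4],[0,0,-12,0,0,0,4],[0,0,-16,0,0,0,4.5],[0,0,-16,0,0,0,4.5]]

```text
clock: 21.88
eef_pos: [427.3, 48.4, 223.8]
tcp_rot: [3.141, 0.006, 3.141]
contact_force: [-0.2, 0.4, -0.2]
opening: 0.529
```

Emit:
jog_arm:
  series:
    - [[0,0,-2,0,0,0,5.5],[0,0,-2,0,0,0,5.5]]

```text
clock: 22.12
eef_pos: [425.7, 48.3, 240.9]
tcp_rot: [3.141, 0.001, 3.141]
contact_force: [0.3, 0.7, -0.4]
opening: 0.646
```

```bash
python3 - <<'E'
from w import *
s,im=snap("w16")
pads(im,s)
for c,st in dark_blobs(im):
  p=ray("wrist",*c,78,s)
  if np.hypot(p[0]-425,p[1]-48)<30: print(c,st,p.round(1))
E
```

```text
t 22.125 tcp [425.7  48.3 240.9] rot [3.141e+00 1.000e-03 3.141e+00] F [ 0.3  0.7 -0.4] open 55.1
pad [253.8 160.8] [46.1 46.6] [426.   48.8  12. ]
pad [129.4 161.8] [45.7 89.6] [ 427.3 -102.1   12. ]
pad [ 45.7 158.8] [43.9 78.4] [ 423.8 -202.7   12. ]
[254.22677596 162.8579235 ] [229 137  50  48 732] [413.4  49.3  78. ]
```

View pics/w16.png

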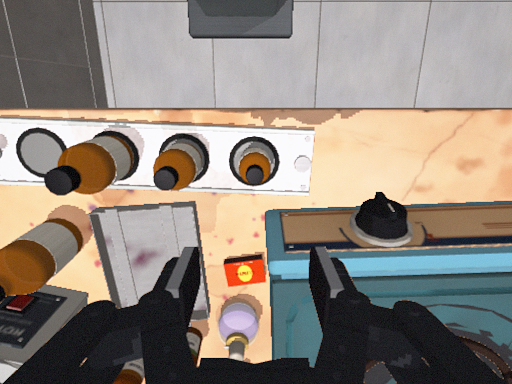

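Emit:
jog_arm:
  series:
    - [[-2.5,-6,0,0,0,0,5.5],[-5,-12,0,0,0,0,5.5],[-7.5,-17.5,0,0,0,0,5.5],[-10,-23,0,0,0,0,5.5],[-10.8,-26,0,0,0,0,5.5]]

```text
clock: 22.8
eef_pos: [533.6, -214.5, 238.8]
tcp_rot: [3.141, -0.002, 3.139]
contact_force: [0.4, 0.7, -0.0]
opening: 0.646
```

Emit:
jog_arm:
  series:
    - [[0,0,0,0,0,0,5.5],[0,0,3,0,0,0,5.5],[0,0,3,0,0,0,5.5]]

```text
clock: 23.18
eef_pos: [531.0, -210.2, 208.1]
tcp_rot: [3.139, -0.005, 3.142]
contact_force: [-0.3, 0.1, -0.6]
opening: 0.646
```

```bash
python3 - <<'E'
from w import *
s,im=snap("w17")
for c,st in dark_blobs(im):
  p=ray("wrist",*c,132,s)
  if np.hypot(p[0]-533,p[1]+211)<35: print(c,st,p.round(1))
E
```

```text
t 23.175 tcp [ 531.  -210.2  208.1] rot [ 3.139 -0.005  3.142] F [-0.3  0.1 -0.6] open 55.2
[250.16387665 207.07488987] [ 232  188   37   39 1135] [ 532.2 -212.1  132. ]
```

View pics/w17.png

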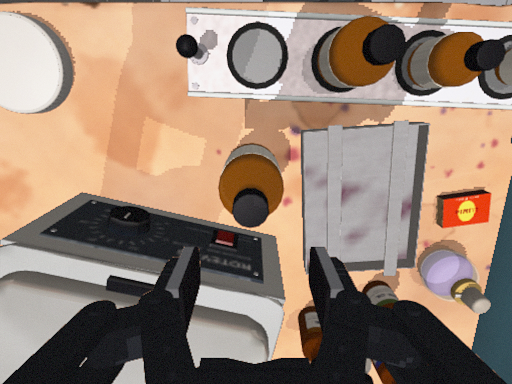

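a's cap is at (250,207), which casts to (532,-212), agreeing with the other views. I go down.

Emit:
jog_arm:
  series:
    - [[0,-0.05,3,0,0,0,5.5],[0,-0.05,6,0,0,0,5.5],[0,-0.05,8.5,0,0,0,5.5],[0,-0.05,9.3,0,0,0,5.3],[0,-0.05,9.3,0,0,0,5.3]]

```text
clock: 23.85
eef_pos: [533.5, -212.1, 118.5]
tcp_rot: [-3.142, 0.0, 3.142]
contact_force: [-0.8, -1.5, -0.8]
opening: 0.623
```

```bash
python3 - <<'E'
from w import *
s,im=snap("w18")
E
```

```text
t 23.85 tcp [ 533.5 -212.1  118.5] rot [-3.142  0.     3.142] F [-0.8 -1.5 -0.8] open 53.2
```

View pics/w18.png

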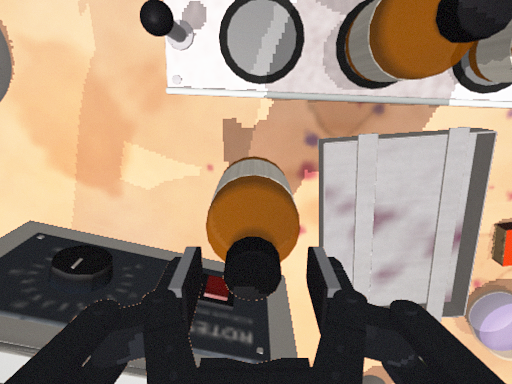

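Emit:
jog_arm:
  series:
    - [[0.05,0,0.25,0,0,0,4],[0.05,0,0.25,0,0,0,3],[0.05,0,0.25,0,0,0,2],[0.05,0,0.25,0,0,0,1.8],[0.05,0,0.25,0,0,0,1.8]]
  newtons: 50

```text
clock: 24.52
eef_pos: [533.2, -212.6, 116.2]
tcp_rot: [-3.141, 0.001, 3.141]
contact_force: [-0.3, -0.7, 5.4]
opening: 0.307
```

Emit:
jog_arm:
  series:
    - [[0,0,0,0,0,0,1.8],[0,0,0,0,0,0,1.8],[0,0,-1,0,0,0,1.8],[0,0,-4,0,0,0,1.8],[0,0,-8,0,0,0,1.8]]

```text
clock: 25.15
eef_pos: [531.6, -211.9, 195.5]
tcp_rot: [3.14, -0.003, 3.141]
contact_force: [1.3, -0.2, -2.4]
opening: 0.311
```

Emit:
jog_arm:
  series:
    - [[0,0,-2,0,0,0,1.8],[3,0,-2,0,0,0,1.8],[5,0,-2,0,0,0,1.8],[5,0,-2,0,0,0,1.8]]

```text
clock: 25.65
eef_pos: [481.3, -212.0, 215.6]
tcp_rot: [3.141, -0.001, 3.14]
contact_force: [0.8, -0.3, -2.8]
opening: 0.304
```

```bash
python3 - <<'E'
from w import *
s,im=snap("w19")
pads(im,s)
E
```

```text
t 25.65 tcp [ 481.3 -212.   215.6] rot [ 3.141e+00 -1.000e-03  3.140e+00] F [ 0.8 -0.3 -2.8] open 26.0
pad [485.2 116.9] [51.8 67.2] [427.3  38.7  12. ]
pad [401.8 112.9] [53.1 87.6] [423.1 -52.1  12. ]
pad [329.9 108.5] [47.5 64.4] [ 418.6 -129.8   12. ]
pad [259.  105.9] [57.3 59.5] [ 416.  -205.8   12. ]
```

View pics/w19.png

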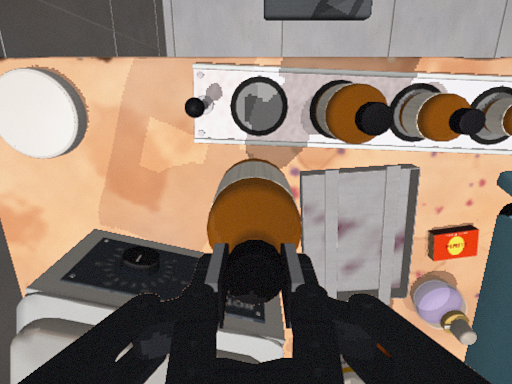

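Emit:
jog_arm:
  series:
    - [[4,0.6,0,0,0,0,1.8],[6.5,0.6,0,0,0,0,1.8],[6.5,0.6,4,0,0,0,1.8],[6.5,0.6,7,0,0,0,1.8],[6.5,0.6,8,0,0,0,1.8]]

```text
clock: 26.32
eef_pos: [417.6, -205.9, 134.2]
tcp_rot: [3.14, -0.002, 3.141]
contact_force: [-0.7, 0.1, -2.8]
opening: 0.305
```

Emit:
jog_arm:
  series:
    - [[0,0,0,0,0,0,1.8],[0,0,0.2,0,0,0,1.8],[0,0,0.4,0,0,0,1.8],[0,0,0.4,0,0,0,1.8]]

```text
clock: 26.82
eef_pos: [417.9, -206.4, 131.8]
tcp_rot: [-3.141, 0.001, 3.141]
contact_force: [1.2, 0.1, -3.2]
opening: 0.307
```

Emit:
jog_arm:
  series:
    - [[0.15,0,0.1,0,0,0,1.8],[0.15,0,0.2,0,0,0,1.8],[0.15,0,0.3,0,0,0,1.8],[0.15,0,0.35,0,0,0,1.8],[0.15,0,0.35,0,0,0,1.8]]

```text
clock: 27.45
eef_pos: [416.5, -206.4, 128.2]
tcp_rot: [-3.141, 0.0, 3.141]
contact_force: [-1.1, -0.5, 1.6]
opening: 0.307
```

```bash
python3 - <<'E'
from w import *
s,im=snap("w20")
t=r.grab_frame("scene");cv2.imwrite("pics/s20.png",cv2.resize(t[170:290,180:340,::-1],(800,600)))
E
```

```text
t 27.45 tcp [ 416.5 -206.4  128.2] rot [-3.141  0.     3.141] F [-1.1 -0.5  1.6] open 26.2
```

View pics/w20.png

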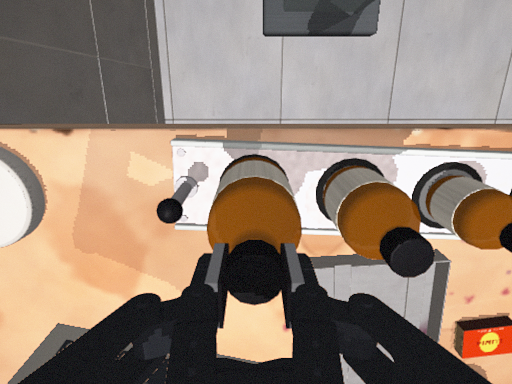

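View pics/s20.png

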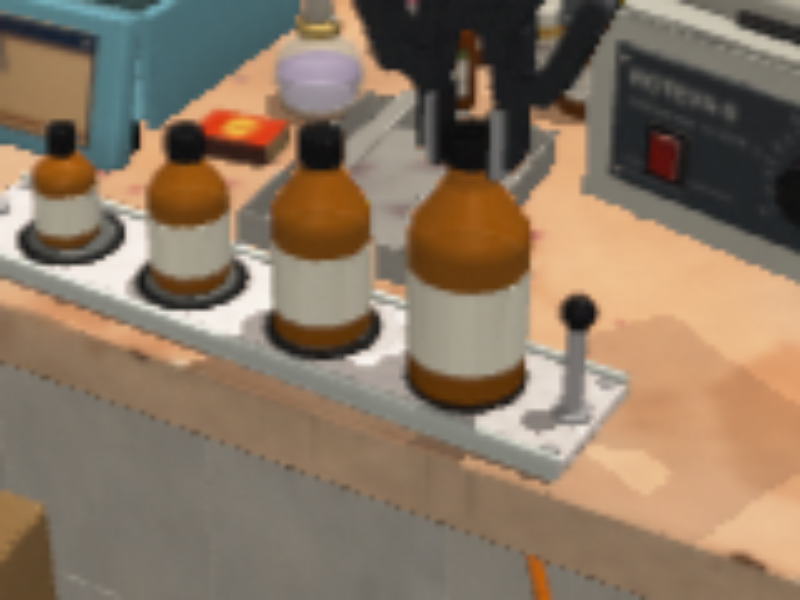

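a is just touching pad_0 and centred on it. I press 1 mm more, then release and rise.

Emit:
jog_arm:
  series:
    - [[0,0,0.08,0,0,0,1.8],[0,0,0.08,0,0,0,2.8],[0,0,0,0,0,0,3.8],[0,0,0,0,0,0,5],[0,0,0,0,0,0,5]]

```text
clock: 28.18
eef_pos: [416.2, -206.2, 127.9]
tcp_rot: [3.141, -0.0, 3.141]
contact_force: [-0.4, -0.1, 0.2]
opening: 0.585
```

Emit:
jog_arm:
  series:
    - [[0,0,-2,0,0,0,5],[0,0,-5,0,0,0,5],[0,0,-9,0,0,0,5],[0,0,-12,0,0,0,5],[0,0,-12,0,0,0,5]]

```text
clock: 28.8
eef_pos: [417.5, -206.9, 250.1]
tcp_rot: [-3.14, 0.004, 3.141]
contact_force: [-0.5, 0.6, -0.6]
opening: 0.586
```

Emit:
jog_arm:
  series:
    - [[0,4,-3,0,0,0,5],[0,8,-5,0,0,0,5],[0,8,-5,0,0,0,5],[0,8,-5,0,0,0,5]]

```text
clock: 29.3
eef_pos: [415.9, -126.3, 296.9]
tcp_rot: [-3.142, -0.001, -3.141]
contact_force: [-0.4, 0.0, 0.3]
opening: 0.588
```

```bash
python3 - <<'E'
from w import *
s,im=snap("w21")
P=[(415.9,-205.8),(419.1,-121),(422.4,-36.2),(425.7,48.6)]
for k,p,h in zip("abcd",P,(136,112,90,70)):
  q=proj("wrist",[*p,12+h],s); x,y=np.round(q).astype(int)
  sub=im[max(0,y-26):y+27,max(0,x-26):x+27].max(2)<75
  n,l,st,c=cv2.connectedComponentsWithStats(sub.astype(np.uint8),connectivity=4)
  j=[i for i in range(1,n) if st[i,4]>80]
  print(k,"expected top px",q.round(1),[((c[i]+[max(0,x-26),max(0,y-26)]).round(1),st[i,4],ray("wrist",*(c[i]+[max(0,x-26),max(0,y-26)]),h+8,s).round(1)[:2]) for i in j])
t=r.grab_frame("top");cv2.imwrite("pics/t21.png",cv2.resize(t[200:275,190:420,::-1],(800,261),interpolation=cv2.INTER_CUBIC))
E
```

```text
t 29.3 tcp [ 415.9 -126.3  296.9] rot [-3.142e+00 -1.000e-03 -3.141e+00] F [-0.4  0.   0.3] open 50.2
a expected top px [171.2 178.8] [(array([173.2, 177.4]), np.int32(691), array([ 415.7, -204.9]))]
b expected top px [258.3 175.7] [(array([258.4, 174.6]), np.int32(430), array([ 419. , -120.9]))]
c expected top px [334.  173.5] [(array([332.9, 173.1]), np.int32(311), array([422.9, -36.5]))]
d expected top px [401.5 172. ] [(array([399.2, 170. ]), np.int32(235), array([424.2,  47.5]))]
```

View pics/w21.png

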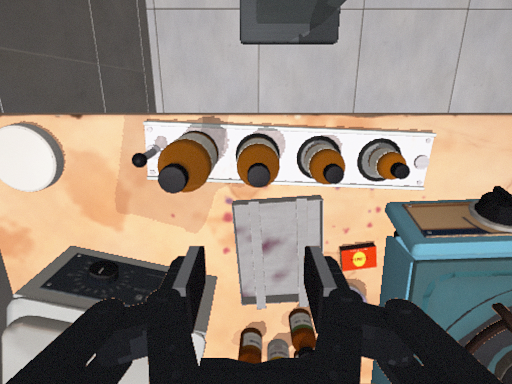

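View pics/t21.png

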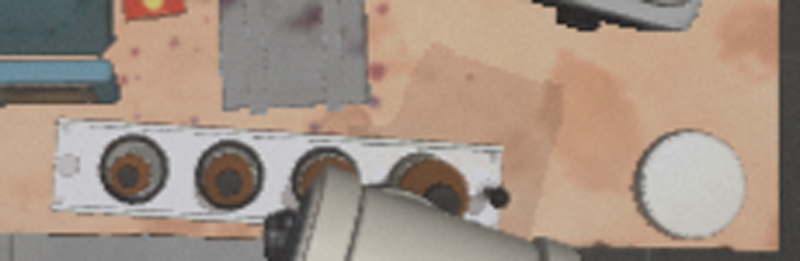

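The wrist view shows all four caps within about 2 mm of where centred bottles would put them. The top view agrees, and the lid has not moved. I hand in.

```bash
python3 - <<'E'
from h import *
t=r.grab_frame("top");m=(t[225:275,365:410].min(2)>190).astype(np.uint8);t0=cv2.imread("pics/top0.png");m0=(t0[225:275,365:410].min(2)>190).astype(np.uint8)
for q in(m0,m): M=cv2.moments(q);print(M["m10"]/M["m00"],M["m01"]/M["m00"])
print(r.sense()["contact_force"],r.sign_off())
E
```

```text
23.63855421686747 27.158347676419965
22.267734553775743 24.93592677345538
the job is handed in; nothing more can be done
[-0.30301924 -0.08584245  0.19746468] None
```

All four amber bottles are standing on the rack and released, and the job was handed in at about 29 s of the 99 s. The post is at the right-hand end, so a is on pad_0, b on pad_1, c on pad_2 and d on pad_3.

- **Placing:** after release, the wrist view put every cap within about 2 mm of its pad's centre, against the 12 mm allowed. The bottles looked upright in the last wrist picture. In the last top view the arm partly hid pads 0 and 1, but what showed agreed.
- **Forces:** the wrist force read about zero at the end. The highest reading I saw was 26 N, when setting d down.
- **Check that disagreed:** the lid's bright-area centroid in the top view differs by about (1.4, 2.2) px from the start, roughly 8 mm. The tool never came near the lid, and I saw no shift in the pictures. I put the difference down to changed shadows in the brightness mask, but I did not check further before handing in. It is well under the 30 mm limit either way.
- **Camera offset:** the scene camera's pad positions were about 1 to 3 mm off the other two views, so I placed by the wrist camera.

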